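# Put the tissue kit away on its stands

## Robot

A 6-joint arm with a two-finger parallel gripper is mounted at the origin on a cart in front of the work surface, level with it; the furniture and walls round the work are solid. World frame = base frame: x ahead of the robot, y to its left, z up, the work surface at z = 0. Lengths are in mm, angles in degrees, forces in N, time in s.
With the tool pointing down it reaches from about 325 to 900 mm from the base axis. Payload 6.1 kg.
Tool frame: the origin (TCP) lies at the very end of the fingers, on their centre line; the grasp point (between the pads) lies 19 mm behind it; z points along the fingers, y is the line along which they close (so a half turn about z gives the same grasp; the last joint's range is limited). The gripper opens to 85 mm and grips with 20 to 120 N. Pads are 22 mm wide; open, the fingers measure 114 mm over their backs; the gripper's body (76 mm by 85 mm) begins 54 mm behind the grasp point. The pads swing forward as they close: fully open they stand 13 mm farther back than shut.
Start: joints at [-78.157, 12.628, 87.462, -0, 79.91, -7.225], TCP at [204.174, -590.702, 231.3] pointing down, gripper open.
Joint ranges: [-170.65, 170.65], [-52.31, 119.04], [5.05, 147.46], [-71.25, 251.25], [11.57, 151.72], [-153.62, 153.62]. Speed limits (degrees/s): [147.25, 147.25, 172.46, 180, 180, 180].

## Interface

Orientations are given as a 3x3 rotation matrix whose columns are the frame's x, y, z axes.
In Python, from workcell import arm, viewer gives the robot as it stands.
- The arm moves only by the tool arm_command, never from a script. Its argument "plan" is a list of rows, each a list of 7 numbers: the turn, a rotation vector about the tool's x, y, z in degrees, then the shift along the tool's x, y, z in cm, then the gripper command: -1 is shut, 1 is fully open, values between are in proportion. A call has 1 to 5 rows; each row is the pose to reach, as a shift and turn from the pose commanded when the call began, along the tool's axes at that moment; what a row does not reach only later rows make up. A row lasts 1/8 s, in which the tool goes at most 62.5 mm and 10.7 degrees, less where a joint would pass 70% of its speed; a pose out of reach is approached as far as the arm can. A call with a gripper value outside its range is refused whole. The fingers move at their own pace and stop on an object; "squeeze" is the grip in N (left out, the last holds). Time passes only in rows, so rows that repeat a pose let the fingers close. It gives the time, the measured TCP pose, the force and the opening at its end, in the units of the state.
- arm.sense(): the state, without advancing time (a new reading comes with each control period).
- viewer.read_camera(name): name is "scene" or "top" or "wrist"; returns a dict with "image" (480x640x3 uint8, red, green, blue), "fx", "fy", "cx", "cy" (pixels), "T" (4x4, takes a point from camera to world coordinates); the wrist camera has in their place "mount" (4x4, takes a point from camera to tool coordinates, whose origin is the TCP and whose axes are the flange's). Camera axes: x right, y down, z forward; pixel columns grow to the right and rows downward; lengths in mm; the calibration is good to about 2 mm. A picture is of the moment at which its call begins: read the wrist's pose just before it. There is no depth.
- arm.finish_job(): hands the job in, once; it reports no verdict.
Trained networks look in a picture, given as the dict that the camera call returned (one of the last four; its "shot" number tells which), for a name from the list of things; names that differ only in an ending like _2 or _b are one class to them, and where a whole thing is asked for, a point or a joint stands for the part that bears it (a point fixed in the world has none). Each returns a list of dicts, best first, with "score" (0 to 1); they miss things now and then, are a little off and sometimes report something else, mostly with a low value. They report only what shows in the picture. A call takes as long as a camera call. They do not tell look-alikes from the thing itself.
- viewer.find_in(picture, thing): "box" ([centre column, centre row, width, height] in pixels, round what is visible of it).
- viewer.cut_out(picture, thing): "mask" (480x640 bool, what is visible of it) and "box" ([centre column, centre row, width, height] in pixels, round what is visible of it).
- viewer.mark_of(picture, thing): "xy" ([column, row] in pixels: a listed point, or the origin of a listed thing).
The state is a dict: "time_s": time; "qpos": joint angles; "qvel": joint speeds; "joint_efforts": joint torques, N m; "ee_pos": TCP position; "ee_rot": TCP orientation; "wrist_force": force on the tool from outside, world axes, zero at the start; "ft_torque": the same for the moment, N m; "grip_width": opening from 0.0 (shut) to 1.0 (fully open).
Only numpy, scipy, OpenCV 4.12 (cv2) and the standard library are available. Lean on these libraries where they do the work, as an engineer would, in place of code of your own. Each camera call takes 0.05 s, during which the arm holds its last target. There are 200 camera calls.

## Task

Put the tissue kit, which is spread over the open front of the bench, back on its stands (the things at the back under the shelf are not part of it). The white pot goes on the large round stand first, then the steel beaker goes down into the pot, then the black-capped vial down into the beaker; the glass grinder goes on the small round stand and the green box goes upright into the rectangular tray, lying the same way as the tray. Everything must end standing upright on the floor of its own place and let go, and the vial must never be tipped over.

Things in the scene. Friction and masses are not known exactly. Their poses are not given: they have to be found in the camera images.
- pot: Low, plain white ceramic pot, open at the top: round, 68 mm outside diameter, 42 mm high, wall 3.5 mm, floor 5 mm thick (inside 61 mm wide). Loose, 0.15 kg; grasp it across the outside. Origin: centre of its underside; z up.
- beaker: Plain steel beaker, open at the top, round and straight: 46 mm outside diameter, 65 mm high, wall 3 mm, floor 4 mm thick (inside 40 mm wide). Loose, 0.1 kg; grasp it across the outside near the top, so that the fingers stay above the pot's rim when it stands in the pot (the top 28 mm then stand clear of the rim). Origin: centre of its underside; z up.
- vial: Tall slim glass vial with a black cap, 22 mm across, 96 mm high, standing upright. Loose, 0.06 kg; to the touch it is square, 20 mm wide along its x and y (28 mm over the corners). Grasp it near the top: standing in the beaker, its top 35 mm stand clear of the rim. Origin: centre of its underside; z up.
- grinder: Glass grinder tube, clear and flared, standing in a red-brown rubber stopper: 95 mm high, at most 41 mm across. The one on the open bench, not its twin at the back under the shelf. Loose, 0.11 kg; to the touch it is square along its x and y, 34 mm wide below z = 32 mm (the stopper) and 36 mm above (the glass). Origin: centre of its underside; z up.
- slip_box: Closed green carton, standing: 55 mm along its x, 75 mm along its y, 85 mm high. The one on the open bench, not the one at the back under the shelf. Loose, 0.14 kg; grasp across the 55 mm. Origin: centre of its underside; z up.
- large_stand: Larger of two fixed round white stands, 104 mm across over its thin flange: a wall 10 mm high round a recess 84 mm wide with a dark pad; the recess floor is 3 mm above the worktop. For the pot. Origin: centre of its underside, on the worktop.
- small_stand: Smaller of two fixed round white stands, 80 mm across over its thin flange: a wall 10 mm high round a recess 60 mm wide with a dark pad; the recess floor is 3 mm above the worktop. For the grinder. Origin: centre of its underside, on the worktop.
- tray: Fixed rectangular white tray, 79 mm along its x and 99 mm along its y, wall 4 mm thick and 10 mm high (recess 71 x 91 mm) with a dark pad; the recess floor is 4 mm above the worktop. For the green box, long side along the tray's long side, either way round. Origin: centre of its underside, on the worktop. Fixed clutter among the kit is at most 135 mm tall.
Things that resemble listed ones, but are neither listed nor needed, are in the scene too. What is shaped like the vial but blue is not meant.

How it is judged (in metres and radians):
On the way, in this order (a step that is already met when the one before it is completed fails the run):
1. the pot stands on the large round stand (horizontal distance between pot and large_stand below 0.0115 m and z of pot in the frame of large_stand between 0 and 0.007 m and angle between pot's own z axis and vertical below 0.12 rad), for 0.2 s.
2. the beaker stands in the pot, the pot on its stand (all of step 1 and horizontal distance between beaker and pot below 0.0105 m and z of beaker in the frame of pot between 0.002 and 0.009 m and angle between beaker's own z axis and vertical below 0.12 rad), for 0.2 s.
3. the vial stands in the beaker, the beaker in the pot (all of step 2 and horizontal distance between vial and beaker below 0.0135 m and z of vial in the frame of beaker between 0.001 and 0.008 m and angle between vial's own z axis and vertical below 0.2 rad), for 0.2 s.
At the end, for the whole second after the job is handed in: Pot in the large stand (centres within 11.5 mm), beaker in pot (10.5), vial in beaker (13.5), grinder in the small stand (14.5), green box in the tray (14.5 mm, 20 degrees); each within -3/+4 mm of its floor's height, upright within 7 degrees (vial 11), at rest, let go (all of step 3 and horizontal distance between grinder and small_stand below 0.0145 m and z of grinder in the frame of small_stand between 0 and 0.007 m and angle between each of grinder, slip_box's own z axis and vertical below 0.12 rad and horizontal distance between slip_box and tray below 0.0145 m and z of slip_box in the frame of tray between 0.001 and 0.008 m and angle between the y axis of slip_box and the y axis of tray, either way round below 0.35 rad and linear speed of each of pot, beaker, vial, grinder, slip_box below 0.02 m/s and contact force between the fingers and pot below 0.05 N and contact force between the fingers and beaker below 0.05 N and contact force between the fingers and vial below 0.05 N and contact force between the fingers and grinder below 0.05 N and contact force between the fingers and slip_box below 0.05 N); the robot touches nothing.
It fails at once if the vial is tipped over (more than 40 degrees) (angle between vial's own z axis and vertical above 0.7 rad).
It also fails if it takes over 136 s, if anything falls off the work surface, if the arm or the gripper's body presses on something with over 40 N, if the wrist force passes 120 N, or if a joint passes its speed limit or range.

## Working session

There is one attempt and no reset: what is moved stays moved. The work goes in short steps, Python scripts to look and compute and a tool call to move; the robot and the scene stay as the last step left them, time stands still between calls to the robot, and variables do not carry over. Pictures are saved under pics/ and viewed, on a budget of 14 in all, crops included, one or two more only if the job needs it, and the job is handed in when it is done.

Besides the shell and the picture viewer there is one more tool, called after "Call:" by a JSON object that holds its "method" and its "body". arm_command: Moves the arm, as the interface text tells. Its arguments: {"type":"object","properties":{"plan":{"type":"array"},"squeeze":{"type":"number"}},"required":["plan"]}

```bash
mkdir -p pics; ls; cat > h.py <<'E'
import numpy as np, cv2, json
from workcell import arm, viewer
np.set_printoptions(precision=1, suppress=True)
def ray(p,uv,T=None):
    T=np.array(p["T"]) if T is None else T
    d=T[:3,:3]@np.array([(uv[0]-p["cx"])/p["fx"],(uv[1]-p["cy"])/p["fy"],1.])
    return T[:3,3],d
def onz(p,uv,z,T=None):
    o,d=ray(p,uv,T); return o+d*(z-o[2])/d[2]
def save(p,n): cv2.imwrite(f"pics/{n}.png",cv2.cvtColor(p["image"],cv2.COLOR_RGB2BGR))
E
python3 - <<'E'
from h import *
for c in ("scene","top"):
    p=viewer.read_camera(c); save(p,c+"0"); print(c,np.array(p["T"]),p["fx"],p["cx"],p["cy"])
    for t in "pot beaker vial grinder slip_box large_stand small_stand tray".split():
        for r in viewer.mark_of(p,t)[:3]:
            print(t,round(r["score"],2),np.array(r["xy"]),onz(p,r["xy"],0))
s=arm.sense(); print(s)
E
```

```text
pics
scene [[   0.8   -0.4    0.5 -146.4]
 [  -0.6   -0.4    0.6 -767.8]
 [   0.    -0.8   -0.6  769.7]
 [   0.     0.     0.     1. ]] 476.5570292525815 325.76972598716 246.6880856751312
pot 0.74 [358.7 244.2] [650.2   5.8   0. ]
beaker 0.64 [241.7 226.2] [443.7 291.9   0. ]
beaker 0.44 [318.6 216.4] [657.1 192.1   0. ]
vial 0.91 [367.8 324.2] [ 446.  -239.1    0. ]
vial 0.73 [340.1 321.4] [ 403.  -192.3    0. ]
vial 0.72 [393.5 331.9] [ 473.6 -293.2    0. ]
grinder 0.93 [285.9 258.2] [450.9  81.5   0. ]
slip_box 0.76 [320.7 283.2] [456.3 -58.9   0. ]
large_stand 0.85 [316.  214.8] [656.9 204.4   0. ]
tray 0.62 [245.1 203.4] [524.2 399.9   0. ]
tray 0.5 [239.5 225.7] [440.1 298.3   0. ]
top [[  -0.    -1.     0.2  290.9]
 [  -1.     0.    -0.     4.9]
 [   0.    -0.2   -1.  1122.6]
 [   0.     0.     0.     1. ]] 436.59213708593416 315.3776356906316 243.44861304676712
pot 0.78 [308.5 206.9] [639.3  16.6   0. ]
beaker 0.81 [201.6 281.2] [444.4 295.9   0. ]
vial 0.66 [165.9 247.4] [535.6 393.    0. ]
vial 0.52 [428.4 263.8] [ 478.6 -293.4    0. ]
vial 0.48 [388.3 296.4] [ 396.  -184.2    0. ]
grinder 0.65 [275.3 276.3] [453.5 105.5   0. ]
slip_box 0.64 [343.  274.6] [454.5 -69.9   0. ]
large_stand 0.64 [244.7 202.5] [655.  187.9  -0. ]
small_stand 0.64 [482.1 245.1] [ 525.7 -438.4    0. ]
tray 0.83 [164.7 248.5] [532.7 396.    0. ]
{'time_s': 0.9, 'qpos': array([-78.2,  12.6,  87.5,  -0. ,  79.9,  -7.2]), 'qvel': array([0.1, 0.1, 0. , 0. , 0.1, 0.1]), 'joint_efforts': array([  0. , -49.7, -39. ,  -0. ,   0. ,  -0. ]), 'ee_pos': array([ 204.2, -590.7,  231.3]), 'ee_rot': array([[ 0.9,  0.3, -0. ],
       [ 0.3, -0.9, -0. ],
       [-0. , -0. , -1. ]]), 'wrist_force': array([-1.1, -0.5, -0.4]), 'ft_torque': array([-0.,  0., -0.]), 'grip_width': 1.0020667710457078}
```

View pics/scene0.png

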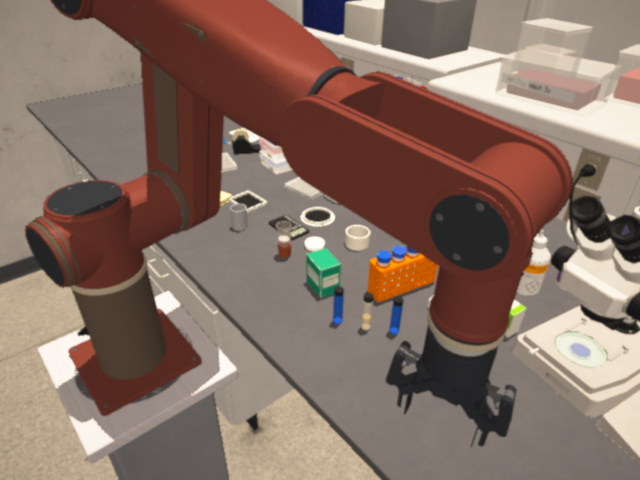

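View pics/top0.png

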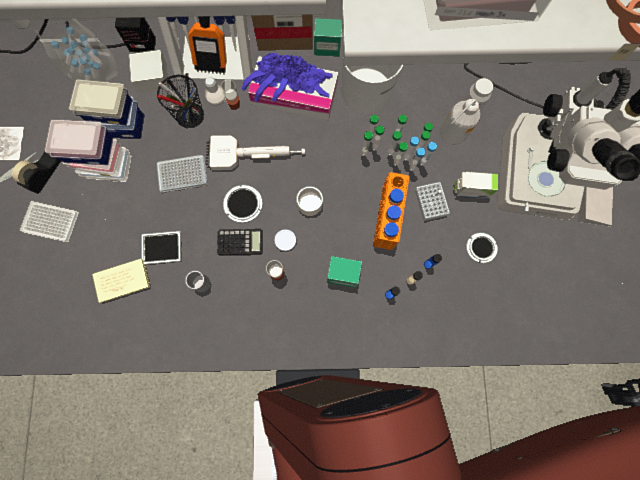

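The pictures show:
- **Kit, top view:** large stand (243,203), pot (309,201), beaker (196,282), grinder (275,270), green box (345,271), tray (161,248) and small stand (482,247).
- **Vial:** the clear one at (414,279), standing between two blue look-alikes at (392,293) and (432,262).

Next I fit known shapes to the masks.

```bash
cat >> h.py <<'E'
from scipy.optimize import minimize
M={"pot":("c",34,42),"beaker":("c",23,65),"vial":("c",11,96),"grinder":("c",20,95),"slip_box":("b",27.5,37.5,85),"large_stand":("c",52,2),"small_stand":("c",40,2),"tray":("b",39.5,49.5,10)}
def pts(t,x,y,a=0):
    m=M[t]
    if m[0]=="c":
        th=np.linspace(0,2*np.pi,40); b=np.c_[m[1]*np.cos(th),m[1]*np.sin(th)]
    else: b=np.array([[1,1],[-1,1],[-1,-1],[1,-1]])*m[1:3]
    R=np.array([[np.cos(a),-np.sin(a)],[np.sin(a),np.cos(a)]]); b=b@R.T+[x,y]
    return np.vstack([np.c_[b,np.zeros(len(b))],np.c_[b,np.full(len(b),m[-1])]])
def proj(p,P,T):
    q=(P-T[:3,3])@T[:3,:3]; return q[:,:2]/q[:,2:]*[p["fx"],p["fy"]]+[p["cx"],p["cy"]]
def sil(p,P,T):
    im=np.zeros((480,640),np.uint8); h=cv2.convexHull(np.round(proj(p,P,T)*16).astype(np.int32))
    cv2.fillConvexPoly(im,h,255,cv2.LINE_AA,4); return im/255.
def fit(p,t,guess,T=None,near=60):
    """best mask of t near guess (x,y[,a]) in picture p; returns pose, iou, score"""
    T=np.array(p["T"]) if T is None else T; best=None
    for r in viewer.cut_out(p,t):
        m=r["mask"]
        hull=np.zeros((480,640),np.uint8); c=np.argwhere(m)[:,::-1].astype(np.int32)
        if len(c)<20: continue
        uv=proj(p,pts(t,*guess[:2]),T).mean(0)
        g=onz(p,c.mean(0),M[t][-1]/2,T)
        if np.hypot(*(g[:2]-guess[:2]))>near: continue
        cv2.fillConvexPoly(hull,cv2.convexHull(c),1); m=cv2.GaussianBlur(hull.astype(float),(0,0),1)
        f=lambda v:1-np.minimum(s:=cv2.GaussianBlur(sil(p,pts(t,v[0],v[1],v[2]/30 if len(v)>2 else 0),T),(0,0),1),m).sum()/np.maximum(s,m).sum()
        for a in ([None] if M[t][0]=="c" else np.arange(-90,90,30)):
            v0=[g[0],g[1]]+([] if a is None else [np.radians(a)*30])
            o=minimize(f,v0,method="Nelder-Mead",options=dict(initial_simplex=np.array([v0]+[np.array(v0)+8*np.eye(len(v0))[i] for i in range(len(v0))]),xatol=.1,fatol=1e-4))
            x=o.x.copy()
            if len(x)>2: x[2]=np.degrees(x[2]/30)
            if best is None or 1-o.fun>best[1]: best=(x,1-o.fun,r["score"])
    return best
E
python3 - <<'E'
from h import *
G=dict(pot=(645,10),beaker=(444,294),vial=(446,-239),grinder=(455,95),slip_box=(456,-65),large_stand=(655,190),small_stand=(525,-438),tray=(530,395))
for c in ("top","scene"):
    p=viewer.read_camera(c)
    for t in G:
        b=fit(p,t,G[t]); print(c,t,b if b is None else (b[0],round(b[1],2),round(b[2],2)))
    print(arm.sense()["time_s"])
R=np.array(arm.sense()["ee_rot"]); print(np.degrees(np.arctan2(R[1,0],R[0,0])))
print(viewer.read_camera("wrist")["mount"])
E
```

```text
top pot (array([649.3,  13.8]), np.float64(0.89), 0.81)
top beaker (array([440.4, 297.4]), np.float64(0.91), 0.87)
top vial None
top grinder (array([459.6, 101.2]), np.float64(0.75), 0.83)
top slip_box (array([454.9, -67.7, -11.3]), np.float64(0.94), 0.94)
top large_stand (array([652.8, 192.4]), np.float64(0.96), 0.71)
top small_stand (array([ 518.6, -435.6]), np.float64(0.95), 0.59)
top tray (array([534.6, 404.7,   3.8]), np.float64(0.92), 0.57)
1.35
scene pot (array([650.5,  13.3]), np.float64(0.96), 0.63)
scene beaker (array([437.8, 295.1]), np.float64(0.93), 0.66)
scene vial (array([ 437.7, -238.8]), np.float64(0.84), 0.8)
scene grinder (array([462.4, 105.7]), np.float64(0.82), 0.59)
scene slip_box (array([454. , -68. , -14.6]), np.float64(0.95), 0.7)
scene large_stand (array([654.6, 196.1]), np.float64(0.94), 0.78)
scene small_stand None
scene tray (array([ 535.2,  402.5, -177.8]), np.float64(0.89), 0.9)
1.8
19.06648649719846
[[  -0.    -1.    -0.3   78. ]
 [   1.    -0.    -0.    -0.2]
 [  -0.    -0.3    1.  -141.5]
 [   0.     0.     0.     1. ]]
```

Call:
{"method": "arm_command", "body": {"plan": [[0,0,4,5.1,-3.5,0,1],[0,0,8,10.2,-7,0,1],[0,0,12,15.3,-10.5,0,1],[0,0,16,20.4,-14,0,1],[0,0,19.07,25.5,-17.5,0,1]], "squeeze": 40}}

```text
time_s: 2.48
ee_pos: [389.0, -340.4, 231.6]
ee_rot: [[1.0, -0.002, 0.001], [-0.002, -1.0, -0.001], [0.001, 0.001, -1.0]]
wrist_force: [0.9, -0.4, 0.1]
grip_width: 0.994
```

Call:
{"method": "arm_command", "body": {"plan": [[0,0,0,3.6,-5,0,1],[0,0,0,7.2,-10,0,1],[0,0,0,10.9,-15,0,1],[0,0,0,14.5,-20,0,1],[0,0,0,18.2,-25,0,1]]}}

```text
time_s: 3.1
ee_pos: [571.1, -90.2, 231.7]
ee_rot: [[1.0, 0.0, 0.001], [0.0, -1.0, -0.0], [0.001, 0.0, -1.0]]
wrist_force: [-0.0, -0.5, -0.1]
grip_width: 0.997
```

Call:
{"method": "arm_command", "body": {"plan": [[0,0,0,3.5,-5,0,1],[0,0,0,8,-10.5,0,1],[0,0,0,8,-10.5,5,1],[0,0,0,8,-10.5,10,1],[0,0,0,8,-10.5,12,1]]}}

```text
time_s: 3.72
ee_pos: [647.6, 13.6, 107.3]
ee_rot: [[1.0, 0.001, -0.006], [0.001, -1.0, 0.001], [-0.006, -0.001, -1.0]]
wrist_force: [0.0, -0.3, -0.4]
grip_width: 0.996
```

```bash
cat >> h.py <<'E'
def wrist():
    s=arm.sense(); p=viewer.read_camera("wrist"); T=np.eye(4); T[:3,:3]=s["ee_rot"]; T[:3,3]=s["ee_pos"]
    return p,T@np.array(p["mount"]),s
E
python3 - <<'E'
from h import *
p,T,s=wrist(); save(p,"w1"); print(s["ee_pos"],T)
print(fit(p,"pot",(650,13),T),fit(p,"large_stand",(653,194),T))
E
```

```text
[647.6  13.6 107.3] [[ -0.   -0.9  -0.3 726.4]
 [ -1.    0.   -0.   13.3]
 [  0.    0.3  -0.9 248.3]
 [  0.    0.    0.    1. ]]
(array([647.8,  13.6]), np.float64(0.9468777691031276), 0.91) (array([651.4, 194. ]), np.float64(0.9886148931171967), 0.87)
```

View pics/w1.png

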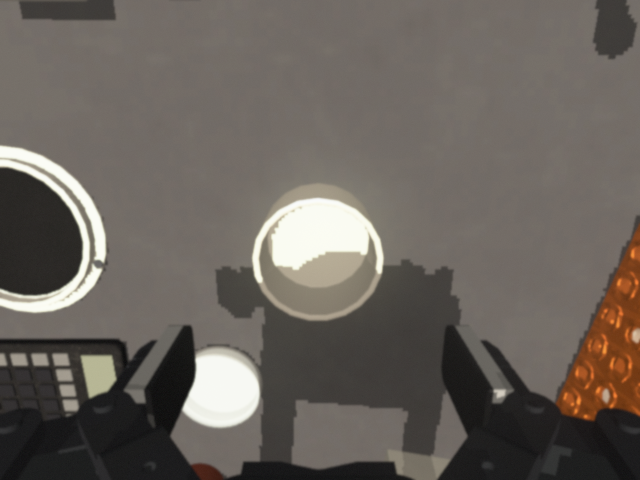

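The wrist view shows the pot rim at (318,258), centred between the fingers at columns 193 and 442. The stand is at the left, around (20,230). Descending and gripping.

Call:
{"method": "arm_command", "body": {"plan": [[0,0,0,0.1,0,4,1],[0,0,0,0.1,0,8,1],[0,0,0,0.1,0,10.2,1],[0,0,0,0.1,0,10.2,1],[0,0,0,0.1,0,10.2,0]]}}

```text
time_s: 4.5
ee_pos: [652.9, 12.8, 11.8]
ee_rot: [[1.0, -0.0, 0.004], [-0.0, -1.0, -0.0], [0.004, 0.0, -1.0]]
wrist_force: [1.2, 0.4, 2.3]
grip_width: 0.815
```

Call:
{"method": "arm_command", "body": {"plan": [[0,0,0,0,0,0,-1],[0,0,0,0,0,0,-1],[0,0,0,0,0,0,-1],[0,0,0,0,0,0,-1]]}}

```text
time_s: 5.0
ee_pos: [653.4, 12.8, 12.4]
ee_rot: [[1.0, -0.0, 0.005], [-0.0, -1.0, -0.0], [0.005, 0.0, -1.0]]
wrist_force: [-0.1, 0.1, 7.0]
grip_width: 0.79
```

Call:
{"method": "arm_command", "body": {"plan": [[0,0,0,0,0,-4,-1],[0,0,0,0.1,-3,-6,-1],[0,0,0,0.2,-8,-6,-1],[0,0,0,0.2,-13,-6,-1],[0,0,0,0.2,-18.1,-6,-1]]}}

```text
time_s: 5.62
ee_pos: [653.3, 195.4, 70.2]
ee_rot: [[1.0, -0.0, 0.001], [-0.0, -1.0, 0.0], [0.001, -0.0, -1.0]]
wrist_force: [0.5, 0.2, -1.9]
grip_width: 0.792
```

Call:
{"method": "arm_command", "body": {"plan": [[0,0,0,0,0,0,-1],[0,0,0,0,0,3,-1],[0,0,0,0,0,3,-1]]}}

```text
time_s: 6.0
ee_pos: [650.6, 192.9, 36.7]
ee_rot: [[1.0, -0.0, -0.006], [-0.0, -1.0, -0.001], [-0.006, 0.001, -1.0]]
wrist_force: [-0.4, -1.3, -2.2]
grip_width: 0.791
```

```bash
python3 - <<'E'
from h import *
p,T,s=wrist(); save(p,"w2"); print(s["ee_pos"],s["grip_width"])
print(fit(p,"large_stand",(653,194),T))
E
```

```text
[650.6 192.9  36.7] 0.7912050760256164
(array([651.1, 193.6]), np.float64(0.7478685797598358), 0.91)
```

View pics/w2.png

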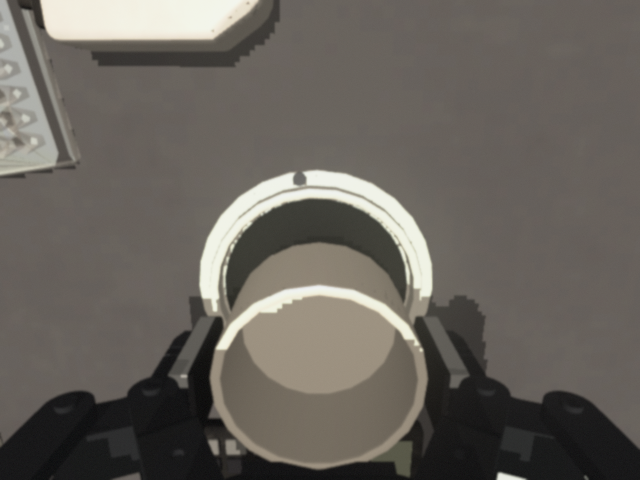

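The wrist view shows the pot held with its rim at (319,377). The stand ring behind it is at about (316,285), so they line up sideways. Lowering.

Call:
{"method": "arm_command", "body": {"plan": [[0,0,0,0.1,0,1.3,-1],[0,0,0,0.2,0,2.4,-1],[0,0,0,0.2,0,2.6,-1],[0,0,0,0.2,0,2.6,-1],[0,0,0,0.2,0,2.6,0.7]]}}

```text
time_s: 6.72
ee_pos: [655.6, 194.0, 13.7]
ee_rot: [[1.0, -0.0, 0.001], [-0.0, -1.0, 0.0], [0.001, -0.0, -1.0]]
wrist_force: [-0.4, -0.3, -0.7]
grip_width: 0.851
```

Call:
{"method": "arm_command", "body": {"plan": [[0,0,0,0,0,0,1],[0,0,0,0,0,0,1],[0,0,0,0,0,-4,1],[0,0,0,0,0,-9,1],[0,0,0,0,0,-13,1]]}}

```text
time_s: 7.35
ee_pos: [655.5, 194.1, 145.3]
ee_rot: [[1.0, -0.0, 0.001], [-0.0, -1.0, 0.0], [0.001, -0.0, -1.0]]
wrist_force: [0.6, -0.6, -0.2]
grip_width: 0.996
```

```bash
python3 - <<'E'
from h import *
M["pot"]=("c",34,42)
p,T,s=wrist(); save(p,"w3"); print(s["ee_pos"],s["grip_width"])
print(fit(p,"large_stand",(653,194),T))
for r in viewer.cut_out(p,"pot"):
    c=np.argwhere(r["mask"])[:,::-1]; print(r["score"],r["box"],len(c))
print(fit(p,"pot",(653,194),T))
M["pot_"]=M["pot"]
E
```

```text
[655.5 194.1 145.3] 0.9957669016653088
(array([650.8, 193.7]), np.float64(0.9250484293143744), 0.93)
0.68 [318.5, 242.8, 114.2, 120.2] 10298
(array([649.6, 193.4]), np.float64(0.9722522326854983), 0.68)
```

View pics/w3.png

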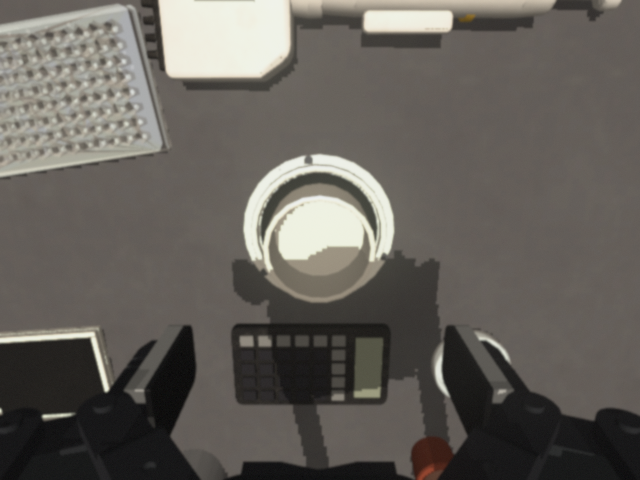

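The pot is seated in the large stand: pot rim (319,245), stand ring (319,228). Going to the beaker next.

Call:
{"method": "arm_command", "body": {"plan": [[0,0,0,-5.4,-2.5,0,1],[0,0,0,-10.8,-5,0,1],[0,0,0,-16.2,-7.5,0,1],[0,0,0,-21.6,-10.2,0,1],[0,0,0,-21.6,-10.2,0,1]]}}

```text
time_s: 8.18
ee_pos: [434.1, 296.8, 140.7]
ee_rot: [[1.0, 0.004, -0.005], [0.004, -1.0, -0.002], [-0.005, 0.002, -1.0]]
wrist_force: [0.5, -0.5, -0.0]
grip_width: 1.0
```

```bash
python3 - <<'E'
from h import *
p,T,s=wrist(); save(p,"w4"); print(s["ee_pos"],s["grip_width"])
print(fit(p,"beaker",(440,296),T),fit(p,"tray",(535,403),T,90))
E
```

```text
[434.1 296.8 140.7] 0.9995288816259873
(array([439.4, 297.3]), np.float64(0.9589086756747318), 0.82) (array([533., 403.,   4.]), np.float64(0.9881986500355713), 0.8)
```

Call:
{"method": "arm_command", "body": {"plan": [[0,0,0,0,0,4,1],[0,0,0,0,0,8,1],[0,0,0,0,0,10.6,1],[0,0,0,0,0,10.6,1],[0,0,0,0,0,10.6,0.4]]}}

```text
time_s: 8.95
ee_pos: [440.5, 295.8, 38.0]
ee_rot: [[1.0, -0.001, 0.001], [-0.001, -1.0, 0.0], [0.001, -0.0, -1.0]]
wrist_force: [0.6, 0.1, 0.9]
grip_width: 0.817
```

Call:
{"method": "arm_command", "body": {"plan": [[0,0,0,0,0,0,-1],[0,0,0,0,0,0,-1],[0,0,0,0,0,0,-1],[0,0,0,0,0,0,-1],[0,0,0,0,0,-2,-1]]}}

```text
time_s: 9.57
ee_pos: [437.8, 295.5, 56.6]
ee_rot: [[1.0, 0.0, -0.002], [0.0, -1.0, -0.001], [-0.002, 0.001, -1.0]]
wrist_force: [0.3, -0.9, -1.0]
grip_width: 0.529
```

Call:
{"method": "arm_command", "body": {"plan": [[0,0,0,0,0,-5,-1],[0,0,0,5,2.5,-7,-1],[0,0,0,10.3,5,-7,-1],[0,0,0,15.7,7.6,-7,-1],[0,0,0,21.2,10.2,-7,-1]]}}

```text
time_s: 10.2
ee_pos: [652.5, 193.3, 127.7]
ee_rot: [[1.0, 0.0, 0.0], [0.0, -1.0, 0.0], [0.0, -0.0, -1.0]]
wrist_force: [0.1, 0.8, -1.2]
grip_width: 0.523
```

Call:
{"method": "arm_command", "body": {"plan": [[0,0,0,0,0,0,-1],[0,0,0,0,0,1,-1],[0,0,0,0,0,1,-1],[0,0,0,0,0,1,-1]]}}

```text
time_s: 10.7
ee_pos: [650.0, 194.9, 117.4]
ee_rot: [[1.0, 0.001, -0.0], [0.001, -1.0, 0.0], [-0.0, -0.0, -1.0]]
wrist_force: [1.0, 0.7, -0.2]
grip_width: 0.527
```

```bash
python3 - <<'E'
from h import *
p,T,s=wrist(); save(p,"w5"); print(s["ee_pos"],s["grip_width"])
print(proj(p,np.array([[651,193.7,45],[651+34,193.7,45],[651,193.7+34,45]]),T))
E
```

```text
[650.  194.9 117.4] 0.5267985213071975
[[320.  257. ]
 [320.1 193.6]
 [255.7 257. ]]
```

View pics/w5.png

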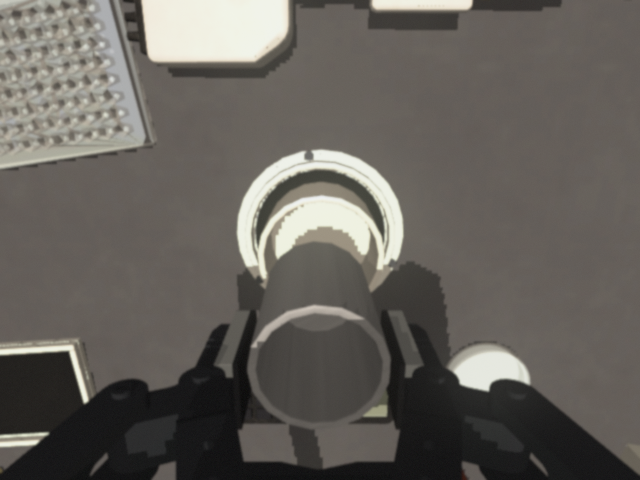

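The wrist view shows the beaker rim at (320,367) and the pot rim at (320,257). They line up sideways, so I'll check depth numerically.

```bash
python3 - <<'E'
from h import *
p,T,s=wrist(); print(s["ee_pos"])
print(onz(p,(320,307),144,T),onz(p,(320,427),144,T)); print(onz(p,(320,196),45,T))
E
```

```text
[650.4 194.9 117.8]
[671.1 194.1 144. ] [627.7 194.1 144. ]
[684.1 193.7  45. ]
```

Call:
{"method": "arm_command", "body": {"plan": [[0,0,0,0,0,3,-1],[0,0,0,0,0,5,-1],[0,0,0,0,0,6.5,-1],[0,0,0,0,0,7.3,-1],[0,0,0,0,0,7.3,-1]]}}

```text
time_s: 11.42
ee_pos: [652.1, 194.7, 46.8]
ee_rot: [[1.0, 0.0, 0.002], [0.0, -1.0, 0.001], [0.002, -0.001, -1.0]]
wrist_force: [-3.8, -0.3, 8.7]
grip_width: 0.53
```

Call:
{"method": "arm_command", "body": {"plan": [[0,0,0,0,0,0,-1],[0,0,0,0,0,0,-1]]}}

```text
time_s: 11.68
ee_pos: [652.1, 194.6, 46.8]
ee_rot: [[1.0, 0.0, 0.002], [0.0, -1.0, 0.001], [0.002, -0.001, -1.0]]
wrist_force: [-5.0, -0.1, 8.9]
grip_width: 0.525
```

Contact at the expected height. Releasing, then rising.

Call:
{"method": "arm_command", "body": {"plan": [[0,0,0,0,0,0,0.5],[0,0,0,0,0,0,1],[0,0,0,0,0,-2,1],[0,0,0,0,0,-7,1],[0,0,0,0,0,-13,1]]}}

```text
time_s: 12.3
ee_pos: [650.3, 193.8, 175.5]
ee_rot: [[1.0, -0.0, -0.002], [-0.0, -1.0, -0.0], [-0.002, 0.0, -1.0]]
wrist_force: [0.9, -0.2, 0.2]
grip_width: 0.998
```

```bash
python3 - <<'E'
from h import *
p,T,s=wrist(); save(p,"w6"); print(s["ee_pos"],s["grip_width"])
print([onz(p,viewer.find_in(p,"beaker")[0]["box"][:2],60,T)])
E
```

```text
[650.3 193.8 175.5] 0.9982612593598222
[array([653. , 194.3,  60. ])]
```

View pics/w6.png

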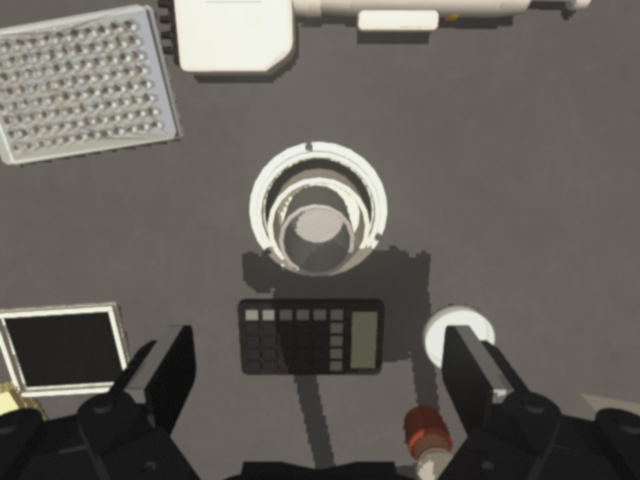

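The beaker stands in the pot: beaker rim (316,240), pot rim (319,228). On to the vial, turning so the fingers close across the row.

Call:
{"method": "arm_command", "body": {"plan": [[0,0,10.7,-2.6,5.4,0,1],[0,0,21.4,-5.2,10.8,0,1],[0,0,32.1,-7.8,16.2,0,1],[0,0,42.8,-10.5,21.6,0,1],[0,0,53.5,-13.2,27,0,1]]}}

```text
time_s: 13.02
ee_pos: [518.6, -77.7, 175.8]
ee_rot: [[0.59, -0.807, 0.002], [-0.807, -0.59, -0.001], [0.002, -0.001, -1.0]]
wrist_force: [0.7, -1.2, 0.5]
grip_width: 1.0
```

Call:
{"method": "arm_command", "body": {"plan": [[0,0,0,2.8,5.3,0,1],[0,0,0,5.6,10.7,0,1],[0,0,0,8.4,16,0,1],[0,0,0,8.4,16,0,1],[0,0,0,8.4,16,0,1]]}}

```text
time_s: 13.65
ee_pos: [440.7, -238.8, 175.2]
ee_rot: [[0.594, -0.805, 0.001], [-0.805, -0.594, -0.0], [0.001, -0.001, -1.0]]
wrist_force: [-0.0, -0.3, -0.5]
grip_width: 0.999
```

```bash
python3 - <<'E'
from h import *
p,T,s=wrist(); save(p,"w7"); print(s["ee_pos"],s["grip_width"],s["qpos"])
print(fit(p,"vial",(441,-239),T,30))
for r in viewer.cut_out(p,"vial"): print(r["score"],r["box"],np.array(p["image"])[r["mask"]].mean(0))
E
```

```text
[ 440.7 -238.8  175.2] 0.998777129779917 [-37.5  -1.7 109.1   0.   72.6 106.1]
(array([ 435.2, -242.8]), np.float64(0.9278199184150077), 0.83)
0.93 [319.5, 134.8, 38.8, 43.5] [87.  83.7 83.4]
0.83 [327.5, 240.6, 35.3, 71.4] [126.  115.9  99.6]
0.72 [318.8, 329.3, 34.8, 93.4] [ 65.3  80.4 116.6]
```

View pics/w7.png

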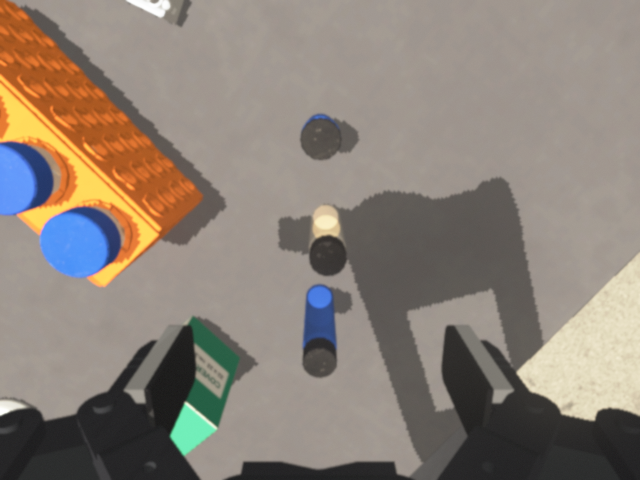

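The wrist view shows the clear vial with its cap at (328,256), between blue ones at (320,135) and (319,355). It sits about 5 mm toward tool +y. Descending half open.

Call:
{"method": "arm_command", "body": {"plan": [[0,0,0,0,0.55,0,0],[0,0,0,0,0.55,3,0],[0,0,0,0,0.55,6,0],[0,0,0,0,0.55,9,0],[0,0,0,0,0.55,10.9,0]]}}

```text
time_s: 14.42
ee_pos: [435.3, -240.8, 63.6]
ee_rot: [[0.596, -0.803, -0.002], [-0.803, -0.596, 0.001], [-0.002, 0.001, -1.0]]
wrist_force: [-0.0, 0.0, -0.7]
grip_width: 0.498
```

Call:
{"method": "arm_command", "body": {"plan": [[0,0,0,0,0,0,-0.2],[0,0,0,0,0,0,-0.4],[0,0,0,0,0,0,-1],[0,0,0,0,0,0,-1],[0,0,0,0,0,0,-1]]}}

```text
time_s: 15.05
ee_pos: [436.8, -242.5, 66.5]
ee_rot: [[0.595, -0.804, 0.002], [-0.804, -0.595, -0.001], [0.002, -0.001, -1.0]]
wrist_force: [-0.6, 0.6, 5.9]
grip_width: 0.252
```

Call:
{"method": "arm_command", "body": {"plan": [[0,0,0,0,0,0,-1],[0,0,0,0,0,-1,-1],[0,0,0,0,0,-2,-1]]}}

```text
time_s: 15.42
ee_pos: [435.7, -241.8, 85.7]
ee_rot: [[0.595, -0.804, -0.001], [-0.804, -0.595, 0.0], [-0.001, 0.0, -1.0]]
wrist_force: [-0.4, -0.5, -0.3]
grip_width: 0.25
```

```bash
python3 - <<'E'
from h import *
p,T,s=wrist(); save(p,"w8"); print(s["ee_pos"],s["grip_width"],s["ee_rot"])
E
```

```text
[ 435.7 -241.8   85.7] 0.24969541695256636 [[ 0.6 -0.8 -0. ]
 [-0.8 -0.6  0. ]
 [-0.   0.  -1. ]]
```

View pics/w8.png

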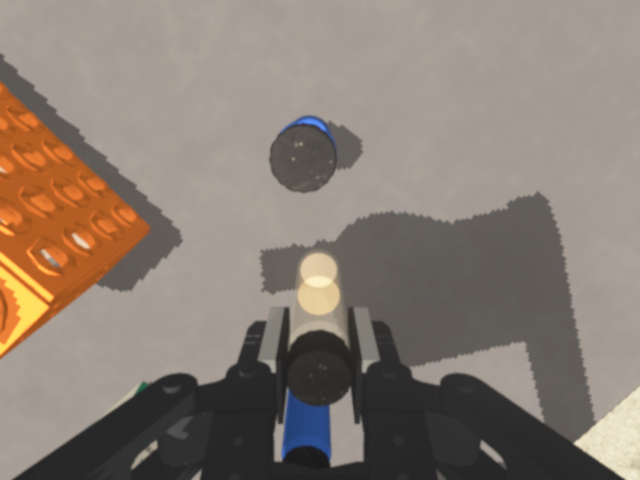

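The vial is gripped upright (cap at (320,367)) and clear of its neighbours. Lifting and carrying.

Call:
{"method": "arm_command", "body": {"plan": [[0,0,0,0,0,-4,-1],[0,0,0,0,0,-9,-1],[0,0,0,0,0,-13,-1],[0,0,0,-2,-4,-13,-1],[0,0,0,-4.6,-8.9,-13,-1]]}}

```text
time_s: 16.1
ee_pos: [480.8, -152.1, 216.6]
ee_rot: [[0.593, -0.806, 0.002], [-0.806, -0.593, -0.001], [0.002, -0.001, -1.0]]
wrist_force: [0.7, 0.1, -0.3]
grip_width: 0.248
```

Call:
{"method": "arm_command", "body": {"plan": [[0,0,-10.7,-2.7,-5.3,0,-1],[0,0,-21.4,-5.4,-10.6,0,-1],[0,0,-32.1,-8.1,-15.9,0,-1],[0,0,-42.8,-10.8,-21.2,0,-1],[0,0,-53.5,-13.5,-26.5,0,-1]]}}

```text
time_s: 16.73
ee_pos: [613.5, 115.9, 215.6]
ee_rot: [[1.0, 0.006, 0.0], [0.006, -1.0, -0.0], [0.0, 0.0, -1.0]]
wrist_force: [-0.3, -0.5, -0.5]
grip_width: 0.247
```

Call:
{"method": "arm_command", "body": {"plan": [[0,0,0,2,-4,0,-1],[0,0,0,3.8,-8,0,-1],[0,0,0,3.8,-8,0,-1],[0,0,0,3.8,-8,0,-1]]}}

```text
time_s: 17.23
ee_pos: [650.5, 193.7, 214.9]
ee_rot: [[1.0, 0.0, -0.001], [0.0, -1.0, -0.001], [-0.001, 0.001, -1.0]]
wrist_force: [-0.6, -0.1, 0.0]
grip_width: 0.244
```

```bash
python3 - <<'E'
from h import *
p,T,s=wrist(); save(p,"w9"); print(s["ee_pos"],s["grip_width"])
z=s["ee_pos"][2]
print(proj(p,np.array([[652,194.3,73],[675,194.3,73],[652,217.3,73],[652,171.3,73],[629,194.3,73]]),T))
print(proj(p,np.array([[*s["ee_pos"][:2],z+30],[*s["ee_pos"][:2],z-66]]),T))
E
```

```text
[650.5 193.7 214.9] 0.2443435354997785
[[316.7 221.7]
 [316.7 188.3]
 [283.  221.7]
 [350.4 221.7]
 [316.8 253.5]]
[[317.6 374.7]
 [317.6 263.1]]
```

View pics/w9.png

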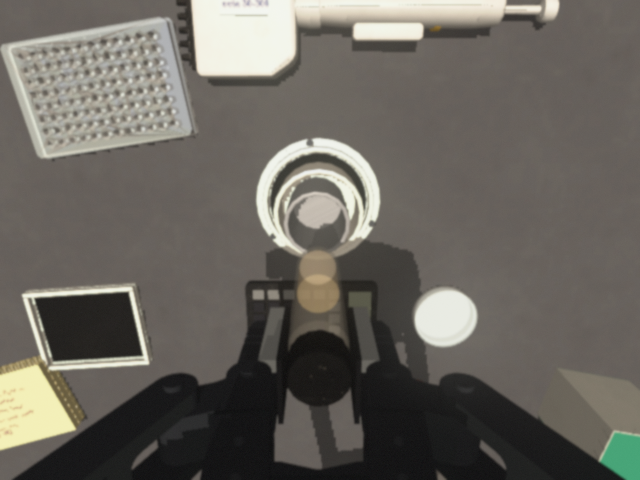

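The beaker rim is at (317,224) and the vial base at (318,262), which match the projections within about 2 mm. Lowering.

Call:
{"method": "arm_command", "body": {"plan": [[0,0,0,0,0,3.5,-1],[0,0,0,0,0,7,-1],[0,0,0,0,0,8,-1],[0,0,0,0,0,10,-1],[0,0,0,0,0,12,-1]]}}

```text
time_s: 17.9
ee_pos: [651.8, 193.9, 95.7]
ee_rot: [[1.0, -0.0, 0.002], [-0.0, -1.0, 0.0], [0.002, -0.0, -1.0]]
wrist_force: [-0.0, 0.6, -0.8]
grip_width: 0.228
```

Call:
{"method": "arm_command", "body": {"plan": [[0,0,0,0,0,1.0,-1],[0,0,0,0,0,1.7,-1],[0,0,0,0,0,1.7,-1],[0,0,0,0,0,1.7,-1]]}}

```text
time_s: 18.4
ee_pos: [651.2, 194.2, 78.7]
ee_rot: [[1.0, 0.0, 0.001], [0.0, -1.0, 0.0], [0.001, -0.0, -1.0]]
wrist_force: [0.2, -0.2, -1.0]
grip_width: 0.229
```

Call:
{"method": "arm_command", "body": {"plan": [[0,0,0,0,0,0.2,-1],[0,0,0,0,0,0.3,-1],[0,0,0,0,0,0.3,-1]]}}

```text
time_s: 18.77
ee_pos: [651.9, 194.4, 78.5]
ee_rot: [[1.0, 0.0, 0.002], [0.0, -1.0, 0.0], [0.002, -0.0, -1.0]]
wrist_force: [-4.6, -0.5, 13.4]
grip_width: 0.226
```

Now resting on the floor at 78.5, as expected. Opening part-way and rising.

Call:
{"method": "arm_command", "body": {"plan": [[0,0,0,0,0,0,-0.3],[0,0,0,0,0,0,0],[0,0,0,0,0,0,0.2],[0,0,0,0,0,-4,0.2],[0,0,0,0,0,-9,0.2]]}}

```text
time_s: 19.4
ee_pos: [649.4, 193.8, 163.9]
ee_rot: [[1.0, -0.0, -0.004], [-0.0, -1.0, -0.001], [-0.004, 0.001, -1.0]]
wrist_force: [0.4, -0.2, -0.5]
grip_width: 0.6
```

Call:
{"method": "arm_command", "body": {"plan": [[0,0,0,0,0,-3,0.3],[0,0,0,0,0,-3,0.3]]}}

```text
time_s: 19.65
ee_pos: [652.9, 194.5, 199.0]
ee_rot: [[1.0, -0.0, 0.006], [-0.0, -1.0, 0.001], [0.006, -0.001, -1.0]]
wrist_force: [-0.0, -0.6, -0.4]
grip_width: 0.648
```

```bash
python3 - <<'E'
from h import *
p,T,s=wrist(); save(p,"w10"); print(s["ee_pos"],s["grip_width"])
E
```

```text
[652.9 194.5 199. ] 0.648488264947836
```

View pics/w10.png

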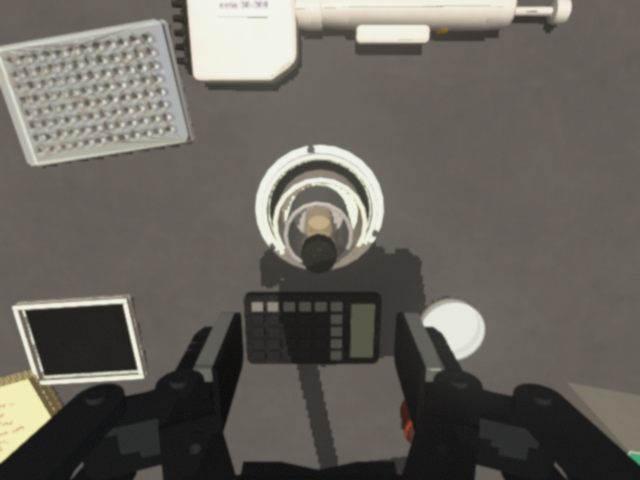

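The vial stands upright in the beaker: cap (319,252), beaker rim (319,238). On to the grinder.

Call:
{"method": "arm_command", "body": {"plan": [[0,0,0,-4.8,2.3,0,1],[0,0,0,-9.5,4.6,0,1],[0,0,0,-14.3,6.9,0,1],[0,0,0,-19.1,9.1,0,1],[0,0,0,-19.1,9.1,0,1]]}}

```text
time_s: 20.32
ee_pos: [455.0, 102.1, 191.8]
ee_rot: [[1.0, -0.001, -0.007], [-0.001, -1.0, -0.001], [-0.007, 0.001, -1.0]]
wrist_force: [-0.1, 0.5, -0.5]
grip_width: 1.001
```

```bash
python3 - <<'E'
from h import *
p,T,s=wrist(); save(p,"w11"); print(s["ee_pos"],s["grip_width"])
print(fit(p,"grinder",(460,103),T,90),viewer.find_in(p,"grinder"))
m=viewer.mark_of(p,"grinder"); print([onz(p,r["xy"],0,T) for r in m])
E
```

```text
[455.  102.1 191.8] 1.0011004666180598
(array([458.5, 100.4]), np.float64(0.8991428905975831), 0.91) [{'box': [321.7, 223.4, 67.4, 85.7], 'score': 0.82}]
[array([458.7,  98.6,   0. ])]
```

View pics/w11.png

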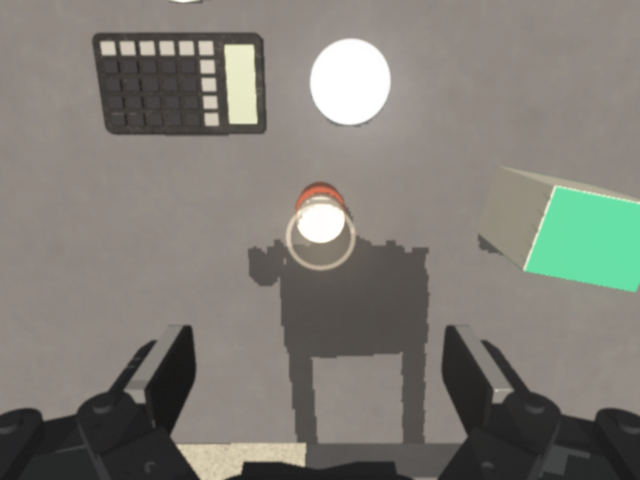

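The grinder rim is at (321,238), centred between the fingers to within 3 mm. The box is to the right, clear of the fingers.

Call:
{"method": "arm_command", "body": {"plan": [[0,0,0,-0.1,0.25,5,1],[0,0,0,-0.1,0.25,10,1],[0,0,0,-0.1,0.25,14,1],[0,0,0,-0.1,0.25,15.2,1],[0,0,0,-0.1,0.25,15.2,1]]}}

```text
time_s: 21.15
ee_pos: [459.2, 100.8, 43.0]
ee_rot: [[1.0, 0.0, -0.001], [0.0, -1.0, -0.0], [-0.001, 0.0, -1.0]]
wrist_force: [-0.6, -0.2, -0.1]
grip_width: 0.998
```

Call:
{"method": "arm_command", "body": {"plan": [[0,0,0,0,0,0,0.3],[0,0,0,0,0,0,0],[0,0,0,0,0,0,-1],[0,0,0,0,0,0,-1],[0,0,0,0,0,0,-1]]}}

```text
time_s: 21.78
ee_pos: [460.1, 100.7, 44.9]
ee_rot: [[1.0, -0.0, 0.003], [-0.0, -1.0, 0.0], [0.003, -0.0, -1.0]]
wrist_force: [-1.2, -0.9, 5.1]
grip_width: 0.469
```

Call:
{"method": "arm_command", "body": {"plan": [[0,0,0,0,0,0,-1],[0,0,0,0,0,-2,-1]]}}

```text
time_s: 22.02
ee_pos: [457.7, 100.5, 62.9]
ee_rot: [[1.0, -0.0, -0.002], [-0.0, -1.0, -0.0], [-0.002, 0.0, -1.0]]
wrist_force: [0.2, 0.9, -1.4]
grip_width: 0.464
```

Call:
{"method": "arm_command", "body": {"plan": [[0,0,0,0,0,-5,-1],[0,0,0,0,0,-10,-1],[0,0,0,0,0,-15,-1],[0,0,0,0.6,5,-15,-1],[0,0,0,1.2,11,-15,-1]]}}

```text
time_s: 22.65
ee_pos: [471.5, -9.9, 215.1]
ee_rot: [[1.0, 0.003, 0.004], [0.003, -1.0, -0.0], [0.004, 0.0, -1.0]]
wrist_force: [0.7, -0.6, -2.7]
grip_width: 0.461
```

Call:
{"method": "arm_command", "body": {"plan": [[0,0,0,0.7,6,0,-1],[0,0,0,1.4,12,0,-1],[0,0,0,2.1,18,0,-1],[0,0,0,2.8,24,0,-1],[0,0,0,3.4,30,0,-1]]}}

```text
time_s: 23.28
ee_pos: [504.8, -311.4, 213.8]
ee_rot: [[1.0, -0.0, 0.001], [-0.0, -1.0, -0.0], [0.001, 0.0, -1.0]]
wrist_force: [0.3, 0.0, -2.4]
grip_width: 0.463
```

Call:
{"method": "arm_command", "body": {"plan": [[0,0,0,0.7,5.5,0,-1],[0,0,0,1.0,10,0,-1],[0,0,0,1.3,12.7,0,-1],[0,0,0,1.3,12.7,0,-1],[0,0,0,1.3,12.7,0,-1]]}}

```text
time_s: 23.9
ee_pos: [517.7, -435.7, 213.2]
ee_rot: [[1.0, -0.0, -0.0], [-0.0, -1.0, 0.001], [-0.0, -0.001, -1.0]]
wrist_force: [-0.4, 0.8, -1.4]
grip_width: 0.462
```

```bash
python3 - <<'E'
from h import *
p,T,s=wrist(); save(p,"w12"); print(s["ee_pos"],s["grip_width"])
print(fit(p,"small_stand",(519,-437),T,90),viewer.find_in(p,"small_stand"))
m=viewer.mark_of(p,"small_stand"); print([onz(p,r["xy"],0,T) for r in m])
z=s["ee_pos"]; print(proj(p,np.array([z+[0,0,50],z-[0,0,45],[519,-437,0]]),T))
E
```

```text
[ 517.7 -435.7  213.2] 0.4615572959125244
(array([ 517.5, -435.8]), np.float64(0.961896569186815), 0.59) [{'box': [316.4, 201.1, 94.6, 97.9], 'score': 0.72}]
[array([ 519.1, -433.9,    0. ])]
[[317.2 420.9]
 [317.7 278.9]
 [319.5 200. ]]
```

View pics/w12.png

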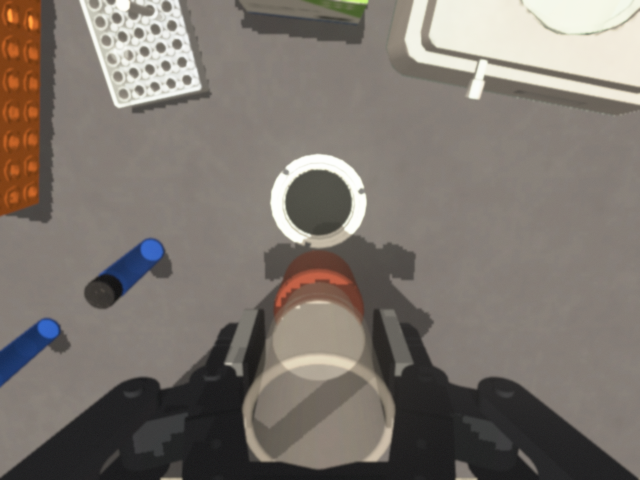

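The stand is at (319,200) and the grinder rim at (319,408). The fit puts the stand within 1 mm of the TCP. Lowering.

Call:
{"method": "arm_command", "body": {"plan": [[0,0,0,0.1,0,5,-1],[0,0,0,0.1,0,10,-1],[0,0,0,0.1,0,13,-1],[0,0,0,0.1,0,15,-1],[0,0,0,0.1,0,16,-1]]}}

```text
time_s: 24.72
ee_pos: [518.9, -436.0, 52.7]
ee_rot: [[1.0, 0.0, -0.0], [0.0, -1.0, 0.0], [-0.0, -0.0, -1.0]]
wrist_force: [-0.1, 0.5, -0.9]
grip_width: 0.463
```

Call:
{"method": "arm_command", "body": {"plan": [[0,0,0,0,0,0.5,-1],[0,0,0,0,0,0.7,-1],[0,0,0,0,0,0.7,-1]]}}

```text
time_s: 25.1
ee_pos: [519.5, -437.1, 48.0]
ee_rot: [[1.0, 0.0, 0.001], [0.0, -1.0, -0.001], [0.001, 0.001, -1.0]]
wrist_force: [-1.5, 1.1, 2.7]
grip_width: 0.46
```

Call:
{"method": "arm_command", "body": {"plan": [[0,0,0,0,0,0,0.3],[0,0,0,0,0,0,1],[0,0,0,0,0,-5,1],[0,0,0,0,0,-10,1],[0,0,0,0,0,-14.5,1]]}}

```text
time_s: 25.72
ee_pos: [519.0, -436.6, 193.4]
ee_rot: [[1.0, -0.0, 0.001], [-0.0, -1.0, -0.001], [0.001, 0.001, -1.0]]
wrist_force: [0.2, -0.3, -0.4]
grip_width: 1.002
```

```bash
python3 - <<'E'
from h import *
p,T,s=wrist(); save(p,"w13"); print(s["ee_pos"],s["grip_width"])
print(fit(p,"grinder",(519,-437),T,90),fit(p,"small_stand",(519,-437),T,90))
E
```

```text
[ 519.  -436.6  193.4] 1.0019392196566501
None (array([ 517.4, -435.6]), np.float64(0.8725991760896344), 0.61)
```

Call:
{"method": "arm_command", "body": {"plan": [[0,0,-10,-1,-5,0,1],[0,0,-20,-2,-10,0,1],[0,0,-30,-3,-15,0,1],[0,0,-40,-4,-20,0,1],[0,0,-50,-5,-25,0,1]]}}

```text
time_s: 26.5
ee_pos: [467.6, -184.5, 189.7]
ee_rot: [[0.639, 0.77, -0.002], [0.77, -0.639, 0.001], [-0.0, -0.002, -1.0]]
wrist_force: [1.0, 0.1, -0.4]
grip_width: 0.998
```

Call:
{"method": "arm_command", "body": {"plan": [[0,0,-10,3,-3.2,0,1],[0,0,-20,6,-6.4,0,1],[0,0,-27,8.1,-8.7,0,1],[0,0,-27,8.1,-8.7,0,1],[0,0,-27,8.1,-8.7,0,1]]}}

```text
time_s: 27.12
ee_pos: [454.0, -68.7, 190.6]
ee_rot: [[0.226, 0.974, -0.001], [0.974, -0.226, -0.0], [-0.0, -0.001, -1.0]]
wrist_force: [0.6, -0.5, -0.2]
grip_width: 0.994
```

```bash
python3 - <<'E'
from h import *
p,T,s=wrist(); save(p,"w14"); print(s["ee_pos"],s["ee_rot"],s["qpos"])
print(fit(p,"slip_box",(454,-68),T,90))
a=cv2.imread("pics/w13.png"); b=cv2.imread("pics/w14.png"); cv2.imwrite("pics/m14.png",cv2.resize(np.hstack([a,b]),(800,300)))
E
```

```text
[454.  -68.7 190.6] [[ 0.2  1.  -0. ]
 [ 1.  -0.2 -0. ]
 [-0.  -0.  -1. ]] [-18.4  -8.7 113.8  -0.   74.9  -5.4]
(array([452.9, -67.4, -11. ]), np.float64(0.9774915564913386), 0.87)
```

View pics/m14.png

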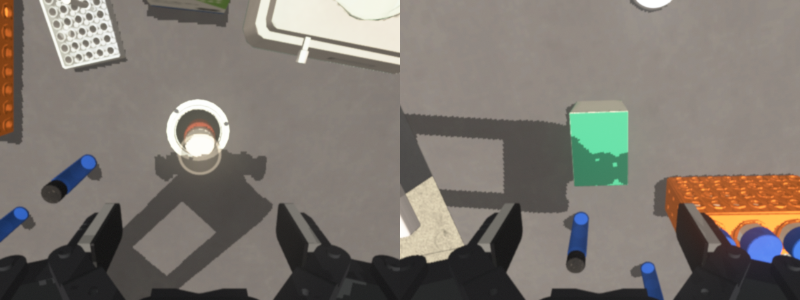

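In the left panel the grinder stands in the small stand, its rim concentric with the ring at about (198,130). In the right panel the box is centred at (600,148). The rack corner is about 75 mm to the side, so I go down partly open.

Call:
{"method": "arm_command", "body": {"plan": [[0,0,-2,0,-0.1,4,0.75],[0,0,-2,0,-0.1,9,0.75],[0,0,-2,0,-0.1,13,0.75],[0,0,-2,0,-0.1,15,0.75],[0,0,-2,0,-0.1,15,0.75]]}}

```text
time_s: 27.85
ee_pos: [451.6, -68.5, 39.4]
ee_rot: [[0.193, 0.981, -0.004], [0.981, -0.193, 0.001], [0.001, -0.005, -1.0]]
wrist_force: [0.9, 0.0, 0.5]
grip_width: 0.874
```

Call:
{"method": "arm_command", "body": {"plan": [[0,0,0,0,0,0,0.3],[0,0,0,0,0,0,-1],[0,0,0,0,0,0,-1],[0,0,0,0,0,0,-1],[0,0,0,0,0,0,-1]]}}

```text
time_s: 28.48
ee_pos: [454.4, -68.7, 42.5]
ee_rot: [[0.191, 0.982, 0.002], [0.982, -0.191, -0.001], [-0.001, 0.002, -1.0]]
wrist_force: [-0.5, -1.5, 5.4]
grip_width: 0.644
```

Call:
{"method": "arm_command", "body": {"plan": [[0,0,0,0,0,-4,-1],[0,0,0,0,0,-9,-1],[0,0,0,0,0,-14,-1],[0,0,0,0,0,-14,-1]]}}

```text
time_s: 28.98
ee_pos: [456.1, -68.9, 185.8]
ee_rot: [[0.191, 0.982, 0.008], [0.982, -0.191, -0.003], [-0.001, 0.009, -1.0]]
wrist_force: [-0.2, -1.1, -1.9]
grip_width: 0.64
```

```bash
python3 - <<'E'
from h import *
s=arm.sense(); print(s["ee_pos"],s["grip_width"]); R=s["ee_rot"]
psi=np.degrees(np.arctan2(R[1,0],R[0,0])); D=np.array([534,403.5,0])-s["ee_pos"]; D[2]=0
print(psi,R.T@D/10)
E
```

```text
[456.1 -68.9 185.8] 0.6402519227261566
79.01268863423832 [47.9 -1.4 -0.1]
```

Call:
{"method": "arm_command", "body": {"plan": [[0,0,0,5,-0.1,0,-1],[0,0,0,11,-0.3,0,-1],[0,0,0,17,-0.5,0,-1],[0,0,0,23,-0.7,0,-1],[0,0,0,29,-0.8,0,-1]]}}

```text
time_s: 29.6
ee_pos: [499.7, 219.8, 179.4]
ee_rot: [[0.191, 0.982, -0.002], [0.982, -0.191, -0.001], [-0.001, -0.002, -1.0]]
wrist_force: [0.4, -0.3, -0.5]
grip_width: 0.638
```

Call:
{"method": "arm_command", "body": {"plan": [[0,0,-4,6,-0.2,0,-1],[0,0,-8,12,-0.4,0,-1],[0,0,-12,17,-0.5,0,-1],[0,0,-15,18.8,-0.6,0,-1],[0,0,-15,18.8,-0.6,0,-1]]}}

```text
time_s: 30.22
ee_pos: [529.6, 403.9, 179.2]
ee_rot: [[-0.071, 0.997, -0.003], [0.997, 0.071, -0.002], [-0.002, -0.003, -1.0]]
wrist_force: [0.3, -1.0, -1.4]
grip_width: 0.639
```

```bash
python3 - <<'E'
from h import *
p,T,s=wrist(); save(p,"w15"); print(s["ee_pos"],s["grip_width"]); R=s["ee_rot"]
b=fit(p,"tray",(534,403),T,90); print(b)
psi=np.degrees(np.arctan2(R[1,0],R[0,0])); D=np.array([534,403.3,0])-s["ee_pos"]; D[2]=0
print(psi,R.T@D/10)
E
```

```text
[529.6 403.9 179.2] 0.6390924239723006
(array([533.6, 403.8,   5.1]), np.float64(0.40605068535283606), 0.79)
94.09270088129612 [-0.1  0.4 -0. ]
```

View pics/w15.png

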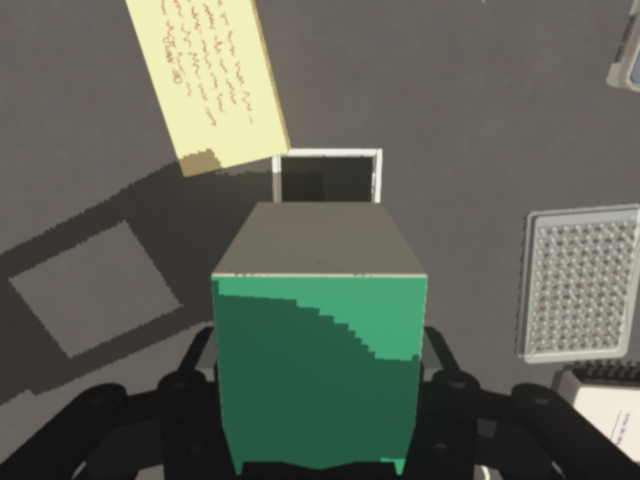

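The tray (columns 275–382, centre 328) is parallel to the held box (base centre about 320), so I shift about 4.5 mm and lower.

Call:
{"method": "arm_command", "body": {"plan": [[0,0,0,-0.1,0.4,4,-1],[0,0,0,-0.1,0.4,8,-1],[0,0,0,-0.1,0.4,10,-1],[0,0,0,-0.1,0.4,11,-1],[0,0,0,-0.1,0.4,11,-1]]}}

```text
time_s: 30.95
ee_pos: [535.2, 402.7, 71.7]
ee_rot: [[-0.069, 0.998, 0.0], [0.998, 0.069, 0.0], [0.0, 0.0, -1.0]]
wrist_force: [0.7, -0.4, -1.7]
grip_width: 0.641
```

```bash
python3 - <<'E'
from h import *
s=arm.sense(); print(s["ee_pos"],s["wrist_force"]); R=s["ee_rot"]
D=np.array([534,403.3,46.5])-s["ee_pos"]; print(R.T@D/10)
E
```

```text
[535.2 402.7  71.7] [ 0.7 -0.4 -1.7]
[ 0.1 -0.1  2.5]
```

Call:
{"method": "arm_command", "body": {"plan": [[0,0,0,0.1,-0.1,1,-1],[0,0,0,0.1,-0.1,2,-1],[0,0,0,0.1,-0.1,2.5,-1],[0,0,0,0.1,-0.1,2.6,-1],[0,0,0,0.1,-0.1,2.6,-1]]}}

```text
time_s: 31.58
ee_pos: [533.7, 403.9, 46.4]
ee_rot: [[-0.07, 0.998, -0.0], [0.998, 0.07, -0.0], [-0.0, -0.0, -1.0]]
wrist_force: [-3.2, -3.0, 5.7]
grip_width: 0.638
```

Call:
{"method": "arm_command", "body": {"plan": [[0,0,0,0,0,0,0.5],[0,0,0,0,0,0,0.8],[0,0,0,0,0,0,0.8],[0,0,0,0,0,-4,0.8],[0,0,0,0,0,-9,0.8]]}}

```text
time_s: 32.2
ee_pos: [532.6, 403.2, 134.3]
ee_rot: [[-0.07, 0.998, -0.003], [0.998, 0.07, -0.002], [-0.002, -0.004, -1.0]]
wrist_force: [0.2, 0.5, 0.4]
grip_width: 0.899
```

Call:
{"method": "arm_command", "body": {"plan": [[0,0,0,-4,0,-5,0.8],[0,0,0,-10,0,-9,0.8],[0,0,0,-10,0,-9,0.8],[0,0,0,-10,0,-9,0.8]]}}

```text
time_s: 32.7
ee_pos: [541.0, 303.9, 225.5]
ee_rot: [[-0.068, 0.998, 0.001], [0.998, 0.068, 0.001], [0.001, 0.001, -1.0]]
wrist_force: [-0.8, 0.7, 0.6]
grip_width: 0.9
```

```bash
python3 - <<'E'
from h import *
p,T,s=wrist(); print(s["ee_pos"])
print(fit(p,"slip_box",(534,403),T),fit(p,"tray",(534,403),T))
q=viewer.read_camera("top"); c=viewer.read_camera("scene")
for r,n in ((q,"top"),(c,"scene")):
    for t,g in dict(pot=(651,194),beaker=(651,194),vial=(651,194),grinder=(519,-437),slip_box=(534,403)).items():
        b=fit(r,t,g,None,40); print(n,t,b and (b[0],b[1]))
a=[cv2.cvtColor(x["image"],cv2.COLOR_RGB2BGR) for x in (p,q,c)]
m=np.vstack([np.hstack([cv2.resize(a[0],(400,300)),cv2.resize(a[1][130:310,130:370],(400,300))]),np.hstack([cv2.resize(a[1][190:310,400:560],(400,300)),cv2.resize(a[2][150:300,200:400],(400,300))])])
cv2.imwrite("pics/m16.png",m)
E
```

```text
[541.  303.9 225.5]
(array([531.8, 404.7,   3.2]), np.float64(0.9720505975601246), 0.55) (array([533.1, 402.4,   4.6]), np.float64(0.9486046383834164), 0.76)
top pot (array([653.2, 192.9]), np.float64(0.8492641049861213))
top beaker (array([655.4, 195.4]), np.float64(0.8424577732283062))
top vial (array([650.4, 192.9]), np.float64(0.6079957191275762))
top grinder (array([ 520.5, -439.4]), np.float64(0.8357744592077165))
top slip_box None
scene pot (array([655.9, 197.2]), np.float64(0.8612597625430608))
scene beaker (array([677.4, 222.3]), np.float64(0.5619934429535857))
scene vial None
scene grinder None
scene slip_box (array([537.1, 411. ,  -5.4]), np.float64(0.9251955118619295))
```

View pics/m16.png

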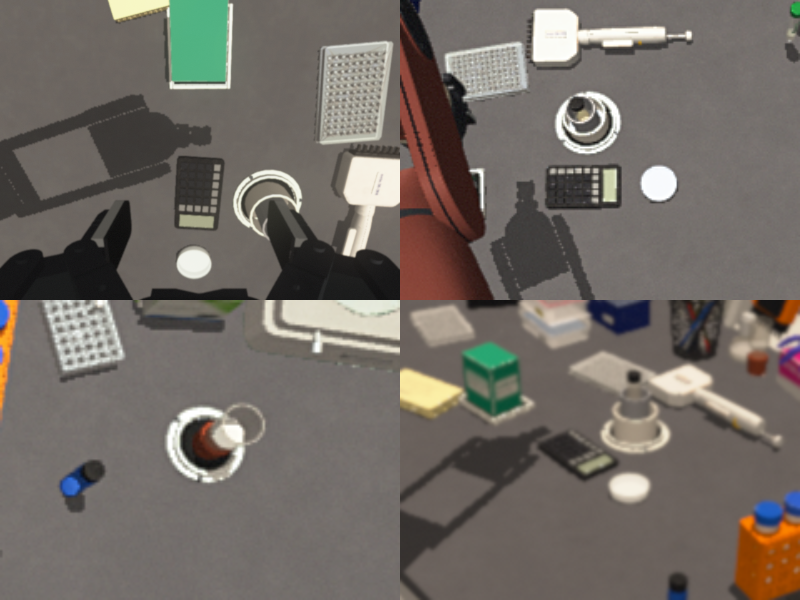

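The last composite shows all five parts standing upright in their places, with the gripper clear. Handing in.

```bash
python3 -c "
from h import *
print(arm.finish_job(), arm.sense()['time_s'])"
```

```text
the job is handed in; nothing more can be done
the job is handed in; nothing more can be done
```

I put the pot on the large stand, then the beaker in the pot, the vial in the beaker, the grinder on the small stand and the green box in the tray. I handed the job in soon after 32.7 s of robot time (limit 136 s). The system gives no verdict, so I don't know whether it passed.

**Checks that agreed**
- The last pictures show all five parts standing upright in their places, let go, with the gripper clear.
- The beaker, vial, grinder and box each met the floor within about 1 mm of the expected height.
- The wrist camera fit puts the box about 3 mm from the tray centre and about 1.5° off its direction.
- The top camera fit puts the pot, beaker and vial within about 5 mm of each other, and the grinder within about 4 mm of its stand.

**Checks that failed or disagreed**
- The scene camera put the box about 8 mm off and the beaker about 38 mm off. The box mask may have included the tray, and the beaker's outline is partly hidden by the pot. I set both aside because the pictures showed them seated.
- The networks missed some placed parts: the vial and grinder in the scene view, and the box in the top view. For those I relied on the other views.

I viewed 16 pictures, two over the budget of 14.

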